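Line up the test-strip containers by height on the reading rail

TASK

Take the four white screw-cap containers out of the steel tray and line them up by height on the four round marks of the aluminium rail: the tallest on the mark beside the upright white end plate, then stepping down in order to the shortest on the mark at the open end. Stand each one upright and centred on its mark without tipping it over on the way, and leave the loose black cap in the tray and the small amber bottle where they are.

Things in the scene. Friction and masses are not known exactly. Their poses are not given: they have to be found in the camera images.
- container1: The shortest and widest of the four loose white screw-cap containers: a plain upright cylinder 40 mm in diameter and 48 mm high with an off-white cap, 35 to 100 g, starting upright in the steel tray. Origin: centre of its underside, z up. It is round, so it can be gripped from any side.
- container2: The second shortest and slimmest of the four loose white screw-cap containers: a plain upright cylinder 30 mm in diameter and 70 mm high with an off-white cap, 35 to 100 g, starting upright in the steel tray. Origin: centre of its underside, z up. It is round, so it can be gripped from any side.
- container3: The second tallest of the four loose white screw-cap containers: a plain upright cylinder 36 mm in diameter and 92 mm high with an off-white cap, 35 to 100 g, starting upright in the steel tray. Origin: centre of its underside, z up. It is round, so it can be gripped from any side.
- container4: The tallest of the four loose white screw-cap containers: a plain upright cylinder 32 mm in diameter and 114 mm high with an off-white cap, 35 to 100 g, starting upright in the steel tray. Origin: centre of its underside, z up. It is round, so it can be gripped from any side.
- mark1: One of four alike flat dark discs, 44 mm across, set level in the top of a fixed aluminium rail (305 mm long, 70 mm wide, top 12 mm above the worktop) at 70 mm spacing; this one is at the open end of the rail, farthest from the end plate. Origin: its centre on the rail's top surface, z up; its x axis runs along the rail towards the white upright end plate (70 mm wide, 75 mm high).
- mark2: One of four alike flat dark discs, 44 mm across, set level in the top of a fixed aluminium rail (305 mm long, 70 mm wide, top 12 mm above the worktop) at 70 mm spacing; this one is second from the open end. Origin: its centre on the rail's top surface, z up; its x axis runs along the rail towards the white upright end plate (70 mm wide, 75 mm high).
- mark3: One of four alike flat dark discs, 44 mm across, set level in the top of a fixed aluminium rail (305 mm long, 70 mm wide, top 12 mm above the worktop) at 70 mm spacing; this one is third from the open end. Origin: its centre on the rail's top surface, z up; its x axis runs along the rail towards the white upright end plate (70 mm wide, 75 mm high).
- mark4: One of four alike flat dark discs, 44 mm across, set level in the top of a fixed aluminium rail (305 mm long, 70 mm wide, top 12 mm above the worktop) at 70 mm spacing; this one is the one beside the upright end plate, whose near face is 49 mm beyond this mark's centre. Origin: its centre on the rail's top surface, z up; its x axis runs along the rail towards the white upright end plate (70 mm wide, 75 mm high).
- spare_cap: Bystander: a loose black screw cap, 24 mm across and 14 mm high, lying near the middle of the tray among the containers. Origin: centre of its underside. The fixed grey steel tray around it is 240 mm square, its floor 4 mm and its rim 14 mm above the worktop; containers stand at least 85 mm apart, centre to centre.
- dropper: Bystander: a small loose amber dropper bottle, 32 mm across and 82 mm high, standing on the worktop between tray and rail. Origin: centre of its underside. Other things about are lower than 130 mm within the arm's working area (a pen box beyond, a timer near the robot); a 150 mm spray bottle and the machines stand farther out at the sides.

How it is judged:
By the outcome, as a careful person would: the job done as asked, in the order asked, and still so for the second after the job is handed in, with the robot touching nothing.
It also fails if it takes over 104 s, if anything falls off the work surface, if the arm or the gripper's body presses on something with over 40 N, if the wrist force passes 120 N, or if a joint passes its speed limit or range.

ROBOT

A 6-joint arm with a two-finger parallel gripper is mounted at the origin on the work surface. World frame = base frame: x ahead of the robot, y to its left, z up, the work surface at z = 0. Lengths are in mm, angles in degrees, forces in N, time in s.
With the tool pointing down it reaches from about 325 to 750 mm from the base axis. Payload 7.6 kg.
Tool frame: the origin (TCP) lies between the finger pads; the fingertips stand 19 mm ahead of it and the grasp point (between the pads) is the TCP (arm.finger_overhang is the distance from the TCP to the fingertips, in mm); z points along the fingers, y is the direction in which the jaws open and shut (so a half turn about z gives the same grasp; the last joint's range is limited). The gripper opens to 85 mm and grips with 20 to 120 N. Pads are 22 mm wide; open, the fingers measure 114 mm over their backs; the gripper's body (76 mm by 85 mm) begins 54 mm behind the grasp point. The pads swing forward as they close: fully open they stand 13 mm farther back than shut.
Start: joints at [-73.528, 2.991, 80.254, -0, 96.75, -4.028], TCP at [183.887, -491.761, 250.323] pointing down, gripper open.
Joint ranges: [-166.34, 166.34], [-52.06, 124.39], [6.96, 135.62], [-60.46, 240.46], [14.63, 156.25], [-167.68, 167.68]. Speed limits (degrees/s): [147.25, 147.25, 172.46, 180, 180, 180].

INTERFACE

Orientations are given as [roll, pitch, yaw] about the fixed x, y, z axes, in that order (R = Rz(yaw) Ry(pitch) Rx(roll)).
In Python, from bench import arm gives the robot as it stands. Calls block until the motion is done:
- arm.move_ptp(position, orientation): joint-space move of the TCP to a pose.
- arm.move_linear(position, vel=150, rot=None, until_force=None): straight line of the TCP; rot=None keeps the orientation; vel is the mean speed in mm/s. With until_force (N) it stops when the force on the tool has changed by that much, and returns True; else False.
- arm.goto_joints(angles): joint-space move.
- arm.gripper_to(opening, squeeze=None): finger opening in mm; squeeze is the grip in N (None keeps the last); returns when the fingers have stopped.
- arm.sleep(seconds).
- arm.inverse_kinematics(position, orientation): joint angles nearest the present ones, or None.
- arm.state(): the state.
- arm.get_image(name): name is "side" or "top" or "wrist"; returns a dict with "color" (420x560x3 uint8, blue, green, red), "range_z" (420x560 float32, mm along the optical axis (not along the pixel's ray), 0 where there is no reading), "intrinsics" (3x3 intrinsics, pixels), "dist_coeffs" ([k1, k2, p1, p2, k3] as OpenCV has them; the pictures are not rectified), "R" (3x3) and "t" (3): a world point X has camera coordinates R X + t; the wrist camera has in their place "T_tool_cam" (4x4, takes a point from camera to tool coordinates, whose origin is the TCP and whose axes are the flange's). Camera axes: x right, y down, z forward; pixel columns grow to the right and rows downward; lengths in mm; the calibration is good to about 2 mm. A picture is of the moment at which its call begins: read the wrist's pose just before it.
A pose or a line that the arm cannot do raises arm.Unreachable and nothing moves.
- arm.sign_off(): hands the job in, once; it reports no verdict.
The state is a dict: "time": time; "joints": joint angles; "qvel": joint speeds; "joint_efforts": joint torques, N m; "tcp_pos": TCP position; "tcp_rot": TCP orientation; "force": force on the tool from outside, world axes, zero at the start; "moment": the same for the moment, N m; "grip_width": finger opening in mm.
Only numpy, scipy, OpenCV 4.12 (cv2) and the standard library are available. Lean on these libraries where they do the work, as an engineer would, in place of code of your own. Each camera call takes 0.05 s, during which the arm holds its last target.

## Working session

There is one attempt and no reset: what is moved stays moved. The work goes in short steps, each a Python script; the robot and the scene stay as the last script left them, time stands still between calls to the robot, and variables do not carry over. Pictures are saved under pics/ and viewed, and the job is handed in when it is done.

```bash
mkdir -p pics; ls
python3 - <<'E'
from bench import arm
import cv2,pickle
d={}
for n in("top","side"):
    im=arm.get_image(n); d[n]=im
    cv2.imwrite(f"pics/{n}0.png",im["color"]); print(n,im["intrinsics"].tolist(),im["dist_coeffs"],im["R"],im["t"])
pickle.dump(d,open("d0.pkl","wb"))
print(arm.state())
E
```

```text
pics
top [[443.6273394416653, 0.0, 288.98205933843894], [0.0, 443.6273394416653, 207.49142406858633], [0.0, 0.0, 1.0]] [-0.02162083  0.          0.          0.          0.        ] [[ 0.02087176 -0.99935465 -0.02923448]
 [-0.99637759 -0.0183807  -0.08302923]
 [ 0.0824383   0.03086154 -0.99611821]] [  6.61474521 517.37926596 919.89693795]
side [[446.6664287796859, 0.0, 284.94931330352995], [0.0, 446.6664287796859, 214.1056023438553], [0.0, 0.0, 1.0]] [0.02290963 0.         0.         0.         0.        ] [[ 0.96052539 -0.2781513   0.00477907]
 [-0.16407816 -0.58030825 -0.79769712]
 [ 0.22465383  0.76542419 -0.60303936]] [-509.49128481  101.38599648  827.60138849]
{'time': 0.1, 'joints': array([-7.35269258e+01,  3.02298573e+00,  8.03058498e+01, -1.02586063e-03,
        9.67491755e+01, -4.02826861e+00]), 'qvel': array([-0.09138917, -0.08608613, -0.26089919,  0.04187041,  0.09614911,
       -0.01925187]), 'joint_efforts': array([ 4.45565929e-04, -3.82583499e+01, -3.60986495e+01, -1.08580912e-04,
        4.78177317e-03,  2.31433449e-05]), 'tcp_pos': array([ 183.8178343 , -491.51857544,  249.57424609]), 'tcp_rot': array([-1.79922110e+02, -4.46376721e-03,  2.05012199e+01]), 'force': array([0.06365464, 0.40672538, 0.26089917]), 'moment': array([-9.26071193e-05,  3.21926671e-02, -4.46872653e-02]), 'grip_width': 85.6479568759037}
```

View pics/top0.png

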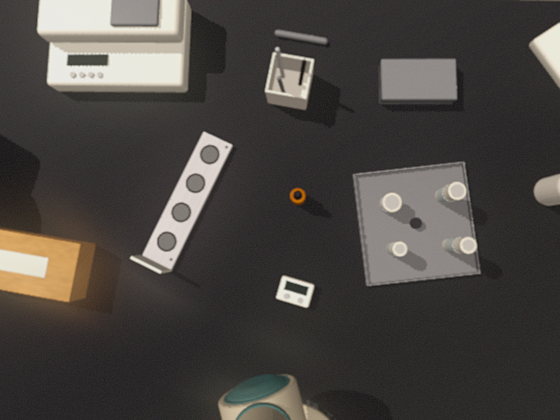

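View pics/side0.png

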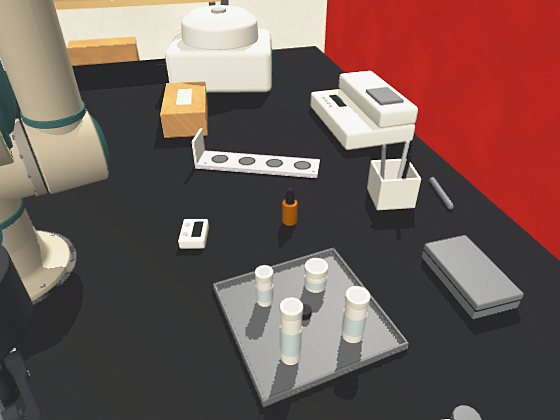

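The top view shows the rail marks at about (210,154), (196,183), (181,212) and (167,242), with the end plate at the last one. Container tops are at (392,203), the short wide one, (400,249), the slim one, (457,191) and (468,245). The black cap is at (416,223) and the amber bottle at (298,196).

Next I'll compute metric positions.

```bash
cat > h.py <<'E'
import numpy as np,cv2
def cloud(im):
    K,D,z=im["intrinsics"],im["dist_coeffs"],im["range_z"]
    h,w=z.shape
    uv=np.stack(np.meshgrid(np.arange(w),np.arange(h)),-1).reshape(-1,1,2).astype(np.float64)
    n=cv2.undistortPoints(uv,K,D).reshape(h,w,2)
    P=np.dstack([n*z[...,None],z])
    X=(P-im["t"])@im["R"]
    X[z==0]=np.nan
    return X
def ray(im,uv,zw):
    n=cv2.undistortPoints(np.array(uv,float).reshape(-1,1,2),im["intrinsics"],im["dist_coeffs"]).reshape(-1,2)
    d=np.c_[n,np.ones(len(n))]@im["R"]; c=-im["R"].T@im["t"]
    return c+d*((zw-c[2])/d[:,2])[:,None]
E
python3 - <<'E'
import pickle,numpy as np,cv2
from h import *
d=pickle.load(open("d0.pkl","rb"))
T=d["top"];X=cloud(T);S=cloud(d["side"])
np.set_printoptions(precision=1,suppress=True)
for nm,(u,v),H in [("c1",(392,203),52),("c2",(400,249),74),("c3",(457,191),96),("c4",(468,245),118)]:
    p=X[v,u]; Q=X[v-25:v+25,u-25:u+25].reshape(-1,3); Q=Q[abs(Q[:,2]-H)<6]
    print(nm,p,len(Q),np.median(Q,0),(Q.min(0)+Q.max(0))/2,np.ptp(Q,0))
    # side cloud: points on near this
    R=S.reshape(-1,3); R=R[np.hypot(*(R[:,:2]-p[:2]).T)<35]; R=R[R[:,2]>15]
    t=R[abs(R[:,2]-H)<4]; print("   side",(t.min(0)+t.max(0))/2,np.ptp(t,0),len(t), "maxz",R[:,2].max())
# marks
g=T["color"].max(2)
for (u,v) in [(210,154),(196,183),(181,212),(167,242)]:
    m=np.zeros_like(g); m[v-14:v+15,u-14:u+15]=255
    b=((g<130)&(m>0)).astype(np.uint8)
    n,l,st,c=cv2.connectedComponentsWithStats(b)
    k=l[v,u]; print("mark",c[k],st[k],ray(T,[c[k]],12)[0],X[v,u])
g=d["side"]["color"].max(2)
for (u,v) in [(220,159),(247,161),(275,163),(303,165)]:
    m=np.zeros_like(g); m[v-8:v+9,u-13:u+14]=255
    b=((g<150)&(m>0)).astype(np.uint8)
    n,l,st,c=cv2.connectedComponentsWithStats(b)
    k=l[v,u]; print("side mark",c[k],st[k],ray(d["side"],[c[k]],12)[0],S[v,u])
for (u,v) in [(298,196),(416,223),(295,292),(318,420-130)]: print((u,v),X[v,u])
E
```

```text
c1 [ 527.8 -194.7   51.4] 291 [ 529.9 -192.8   51.1] [ 530.1 -192.9   50.8] [37.5 37.5  9.2]
   side [ 527.3 -197.2   51.1] [38.8 39.3  6. ] 307 maxz 54.072765496093545
c2 [ 434.5 -206.4   72.4] 181 [ 434.7 -204.3   72.7] [ 435.5 -204.8   73. ] [29.6 28.3  9.6]
   side [ 433.  -208.5   73. ] [28.7 29.1  5.9] 200 maxz 75.8984714300543
c3 [ 549.4 -312.1   94.7] 269 [ 549.8 -310.8   94.7] [ 550.3 -311.4   94.7] [34.  34.9  7.5]
   side [ 549.4 -315.    95.2] [35.2 35.2  6.2] 368 maxz 98.25185763628613
c4 [ 444.8 -323.8  117.2] 231 [ 444.9 -323.4  116.8] [ 444.8 -323.8  116.6] [30.2 31.5  8.5]
   side [ 442.9 -327.3  117. ] [30.4 30.9  5.6] 338 maxz 119.78900533948972
mark [279.6 209.6] [     0      0    560    420 234946] [513.1  37.2  12. ] [631.8 191.8  11.5]
mark [279.6 209.5] [     0      0    560    420 235007] [513.2  37.2  12. ] [567.5 219.9  12.2]
mark [181.2 212.2] [172 203  19  19 184] [503.4 249.8  12. ] [503.9 250.5  10.9]
mark [166.4 241.4] [157 232  19  19 225] [440.  279.4  12. ] [438.6 277.5  13.7]
side mark [219.4 158.5] [212 155  16   8 106] [438. 277.  12.] [439.4 277.7   9.8]
side mark [246.5 160.6] [239 157  16   8 106] [501.6 248.2  12. ] [503.  248.7  10.3]
side mark [273.9 162.6] [266 159  17   8 107] [565.3 220.2  12. ] [568.2 220.1  10.3]
side mark [279.5 209.5] [     0      0    560    420 235081] [525.8  26.5  12. ] [631.7 189.   12.2]
(298, 196) [536.   -2.5  76.7]
(416, 223) [ 489.8 -253.1   13.4]
(295, 292) [340.3   0.5  22.3]
(318, 290) [342.9 -48.4  -4. ]
```

Positions from the two cameras agree within about 3 mm. I'll refine them with the wrist camera over the tray and the rail.

Run:
```python
from bench import arm
import cv2,pickle,numpy as np
O=[180,0,156]
d={}
for n,p in (("wt",[490,-255,400]),("wr",[500,245,400])):
    arm.move_ptp(p,O); arm.sleep(.3)
    s=arm.state(); im=arm.get_image("wrist"); im["state"]=s; d[n]=im
    cv2.imwrite(f"pics/{n}.png",im["color"]); print(s["time"],s["tcp_pos"],s["tcp_rot"],s["joints"])
print(im["T_tool_cam"],im["intrinsics"],im["dist_coeffs"])
pickle.dump(d,open("d1.pkl","wb"))
```

```text
1.9333 [ 489.75352938 -255.41790272  399.86826102] [ 1.79999627e+02 -1.24338072e-02  1.55939098e+02] [-3.13730027e+01  8.94363113e+00  5.68914796e+01 -1.32871644e-03
  1.14177269e+02 -9.73126445e+01]
4.1 [500.1991891  244.59475642 400.02571761] [1.79998744e+02 2.28937998e-03 1.55957982e+02] [ 2.22588910e+01  9.69731785e+00  5.60328025e+01 -8.63452050e-04
  1.14267390e+02 -4.36994455e+01]
[[-6.80034763e-05 -9.64376950e-01 -2.64531841e-01  6.71714385e+01]
 [ 9.99999991e-01 -9.65833594e-05  9.50331341e-05  4.54326709e-01]
 [-1.17197138e-04 -2.64531832e-01  9.64376947e-01 -1.23246694e+02]
 [ 0.00000000e+00  0.00000000e+00  0.00000000e+00  1.00000000e+00]] [[355.54249125   0.         288.09673392]
 [  0.         355.54249125 210.85383421]
 [  0.           0.           1.        ]] [-0.08619066  0.          0.          0.          0.        ]
```

View pics/wt.png

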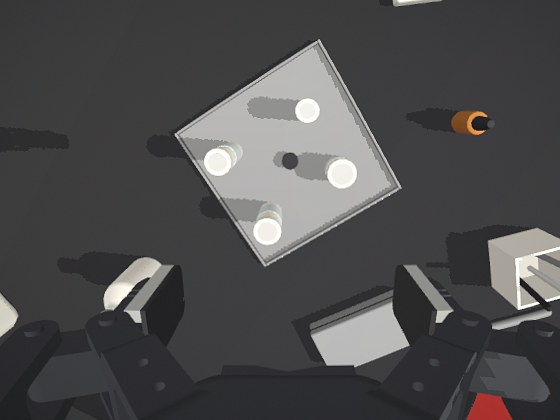

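View pics/wr.png

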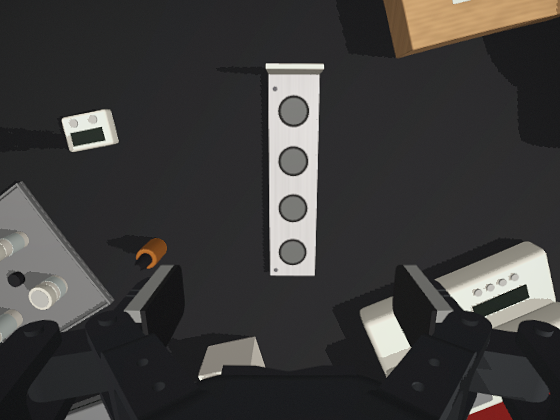

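The tray view shows container tops at (307,110), (342,173), (218,162) and (267,231), with the cap at (290,161). The rail view shows marks at (293,111), (293,161), (293,208) and (292,252), with the end plate at row 68.

```bash
cat >> h.py <<'E'
from scipy.spatial.transform import Rotation as Rn
def wristify(im,s):
    A=np.eye(4); A[:3,:3]=Rn.from_euler("xyz",s["tcp_rot"],degrees=True).as_matrix(); A[:3,3]=s["tcp_pos"]
    W=np.linalg.inv(A@im["T_tool_cam"]); im["R"]=W[:3,:3]; im["t"]=W[:3,3]; return im
E
cat > m.py <<'E'
from h import *
def comp(g,u,v,r,f):
    b=np.zeros(g.shape,np.uint8); b[v-r:v+r+1,u-r:u+r+1]=f(g[v-r:v+r+1,u-r:u+r+1])
    n,l,st,c=cv2.connectedComponentsWithStats(b); k=l[v,u]; return c[k],st[k]
def circ(Q): # min enclosing circle in xy
    return cv2.minEnclosingCircle(Q[:,:2].astype(np.float32))
E
python3 - <<'E'
import pickle
from m import *
np.set_printoptions(precision=1,suppress=True)
d0=pickle.load(open("d0.pkl","rb"));d=pickle.load(open("d1.pkl","rb"))
wt=wristify(d["wt"],d["wt"]["state"]);wr=wristify(d["wr"],d["wr"]["state"])
X=cloud(wt)
for nm,(u,v),H in [("c1",(342,173),52),("c2",(307,110),74),("c3",(267,231),96),("c4",(218,162),118)]:
    Q=X[v-25:v+25,u-25:u+25].reshape(-1,3);Q=Q[abs(Q[:,2]-H)<5]; print(nm,X[v,u],(Q.min(0)+Q.max(0))/2,circ(Q))
    for k in("top","side"):
        C=cloud(d0[k]).reshape(-1,3); p=X[v,u]; C=C[(np.hypot(*(C[:,:2]-p[:2]).T)<35)&(abs(C[:,2]-H)<5)]; print("  ",k,circ(C))
for (u,v) in [(292,252),(293,208),(293,161),(293,111)]:
    c,st=comp(wr["color"].max(2),u,v,21,lambda a:(a<150)); print("wrist",c,st,ray(wr,[c],12)[0])
for (u,v) in [(210,154),(196,183),(181,212),(167,242)]:
    c,st=comp(d0["top"]["color"].max(2),u,v,12,lambda a:a<130); print("top",c,st,ray(d0["top"],[c],12)[0])
for (u,v) in [(303,165),(275,163),(247,161),(220,159)]:
    c,st=comp(d0["side"]["color"].max(2),u,v,6,lambda a:a<150); print("side",c,st,ray(d0["side"],[c],12)[0])
E
```

```text
c1 [ 528.1 -192.9   51.4] [ 528.  -193.5   51.1] ((527.894775390625, -194.05825805664062), 19.9481143951416)
   top ((530.1224365234375, -193.20982360839844), 19.71383285522461)
   side ((527.0167846679688, -197.34552001953125), 20.388521194458008)
c2 [ 433.6 -204.5   73.9] [ 433.8 -204.4   73.8] ((433.7513732910156, -204.71299743652344), 14.8159818649292)
   top ((435.33770751953125, -204.43948364257812), 14.945351600646973)
   side ((433.395751953125, -208.4804229736328), 15.208799362182617)
c3 [ 548.9 -310.6   95.5] [ 548.8 -310.1   94.6] ((548.6962280273438, -310.2503967285156), 17.833749771118164)
   top ((550.267578125, -311.7281494140625), 18.132858276367188)
   side ((549.2100830078125, -315.1418151855469), 18.287025451660156)
c4 [ 444.4 -322.2  118.9] [ 443.9 -323.4  116.8] ((444.31597900390625, -323.78338623046875), 16.29922103881836)
   top ((445.46923828125, -323.8235168457031), 16.109416961669922)
   side ((443.007568359375, -327.2662658691406), 15.779461860656738)
wrist [292.1 251.6] [279 239  28  26 572] [629.2 194.4  12. ]
wrist [292.5 207.8] [279 194  29  28 634] [565.5 223.2  12. ]
wrist [292.8 160.7] [278 146  30  30 705] [501.6 251.9  12. ]
wrist [293.1 110.8] [278  95  31  32 775] [438.  280.6  12. ]
top [279.6 209.6] [     0      0    560    420 234970] [513.1  37.2  12. ]
top [279.6 209.5] [     0      0    560    420 235028] [513.2  37.2  12. ]
top [181.2 212.2] [172 203  19  19 184] [503.4 249.8  12. ]
top [166.4 241.4] [157 232  19  19 225] [440.  279.4  12. ]
side [279.5 209.5] [     0      0    560    420 235125] [525.9  26.5  12. ]
side [274.5 162.6] [269 159  13   8  93] [566.9 219.7  12. ]
side [246.8 160.5] [241 157  13   8  93] [502.5 248.1  12. ]
side [219.8 158.4] [214 155  13   8  94] [439.  276.8  12. ]
```

The cameras disagree by about 3 mm on the marks. A wrist view turned half round will average out the hand-eye bias.

Run:
```python
from bench import arm
import pickle
from m import *
np.set_printoptions(precision=1,suppress=True)
arm.move_ptp([568,229,400],[180,0,-24]); arm.sleep(.3)
s=arm.state(); im=arm.get_image("wrist"); wristify(im,s)
cv2.imwrite("pics/wr2.png",im["color"]); print(s["time"],s["tcp_pos"],s["tcp_rot"])
pickle.dump(im,open("wr2.pkl","wb"))
P=[[629.2,194.4,12],[565.5,223.2,12],[501.6,251.9,12],[438,280.6,12]]
for p in P:
    q=im["R"]@np.array(p)+im["t"]; uv=cv2.projectPoints(np.array([q]),np.zeros(3),np.zeros(3),im["intrinsics"],im["dist_coeffs"])[0].ravel().round().astype(int)
    c,st=comp(im["color"].max(2),*uv,21,lambda a:a<150); print(uv,c,st,ray(im,[c],12)[0])
```

```text
7.05 [568. 229. 400.] [-180.   -0.  -24.]
[293 111] [293.2 111.2] [278  96  31  32 785] [629.5 194.4  12. ]
[293 161] [292.9 161.1] [278 146  30  31 710] [565.9 223.   12. ]
[293 208] [292.5 208.1] [278 195  30  28 642] [502.1 251.8  12. ]
[292 252] [292.1 251.9] [279 239  28  27 580] [438.3 280.5  12. ]
```

View pics/wr2.png

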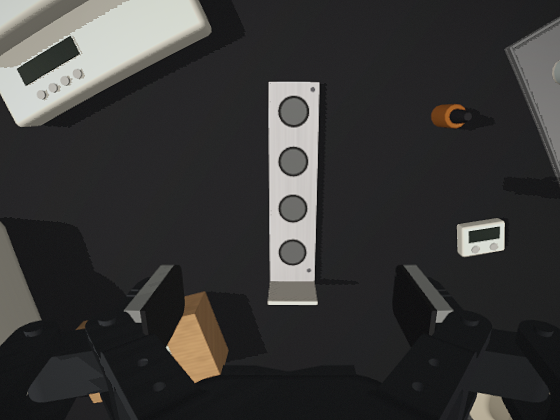

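The two wrist views agree within 0.5 mm, so I'll use the wrist values. Container4 goes first.

```bash
cat > go.py <<'E'
from bench import arm
import numpy as np,sys
C={1:((527.9,-193.8),48,40),2:((433.8,-204.5),70,30),3:((548.7,-310.3),92,36),4:((444.1,-323.5),114,32)}
M={1:(629.3,194.4),2:(565.7,223.1),3:(501.9,251.9),4:(438.1,280.6)}
G={1:30,2:46,3:66,4:86}   # grasp height above underside
O=[180,0,155.8]
def say(t):
    s=arm.state(); print(t,round(s["time"],1),s["tcp_pos"].round(1),"w",round(s["grip_width"],1),"F",s["force"].round(1))
def pick(i,first=False):
    (x,y),h,dm=C[i]; g=G[i]
    zs=250
    arm.gripper_to(64,40)
    if first: arm.move_ptp([x,y,zs],O)
    else: arm.move_linear([x,y,zs],vel=350)
    arm.move_linear([x,y,4+g+h*0.0],vel=120); say("at")
    arm.gripper_to(dm-6,45); arm.sleep(.2); say("gripped")
    arm.move_linear([x,y,145+g],vel=150); say("lifted")
def place(i):
    x,y=M[i]; g=G[i]
    arm.move_linear([x,y,145+g],vel=300)
    arm.move_linear([x,y,12+g+12],vel=120); arm.sleep(.2)
    r=arm.move_linear([x,y,12+g-3],vel=20,until_force=5); say(f"down {r}")
def release(i):
    x,y=M[i]; g=G[i]
    arm.gripper_to(C[i][2]+24); arm.sleep(.2); say("open")
    arm.move_linear([x,y,250],vel=150); say("clear")
E
python3 - <<'E'
from go import *
pick(4,True); place(4)
im=arm.get_image("side"); import cv2; cv2.imwrite("pics/p4.png",im["color"])
E
```

```text
at 12.4 [ 444.5 -323.8   90.9] w 64.0 F [ 0.8 -0.2 -0.1]
gripped 13.0 [ 444.3 -323.8   90.6] w 31.2 F [ 0.5 -1.1  4.3]
lifted 14.1 [ 443.7 -323.2  229.5] w 30.9 F [ 0.4  0.3 -1. ]
down True 18.2 [438.1 280.6  98.6] w 31.1 F [-0.2 -0.6  4.6]
```

View pics/p4.png

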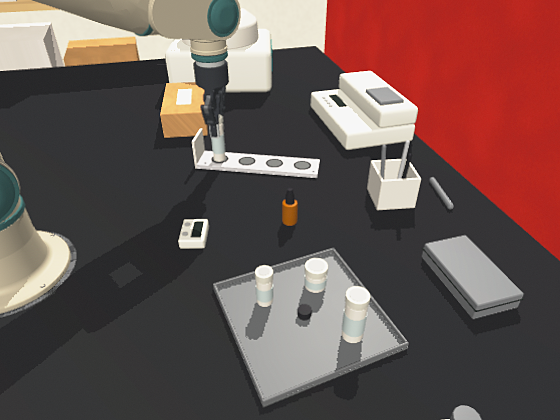

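Container4 stands upright on mark4, at about (219,155) in the side view. I'll release it and do container3.

Run:
```python
from go import *
release(4); pick(3); place(3); release(3)
im=arm.get_image("side"); import cv2; cv2.imwrite("pics/p3.png",im["color"])
```

```text
open 18.8 [437.5 280.3  97.8] w 55.9 F [0.5 0.1 0.2]
clear 20.0 [437.8 280.4 248.8] w 55.9 F [-1.2  0.5 -0.1]
at 23.7 [ 549.1 -310.6   71. ] w 63.9 F [-0.4 -0.3 -1.1]
gripped 24.3 [ 548.9 -310.5   70.6] w 34.9 F [-1.3 -0.3  4. ]
lifted 25.4 [ 548.3 -310.   209.4] w 35.0 F [ 1.2  0.3 -1.3]
down True 29.4 [501.8 251.8  78.6] w 34.8 F [-0.2  0.2  3.9]
open 29.9 [501.3 251.6  77.7] w 60.1 F [ 0.7  0.7 -0.3]
clear 31.2 [501.6 251.7 248.7] w 60.5 F [-0.1 -0.  -0.7]
```

View pics/p3.png

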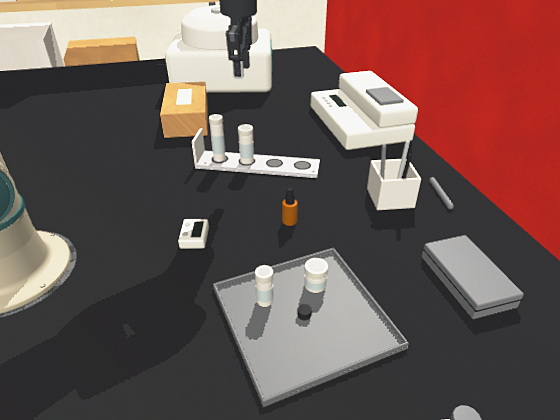

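Containers 4 and 3 stand on their marks, at (218,140) and (246,145). Next are containers 2 and 1.

Run:
```python
from go import *
pick(2); place(2); release(2); pick(1); place(1); release(1)
import pickle
from m import *
np.set_printoptions(precision=1,suppress=True)
arm.move_ptp([480,240,450],O); arm.sleep(.3)
s=arm.state(); im=arm.get_image("wrist"); wristify(im,s); cv2.imwrite("pics/f_w.png",im["color"])
t=arm.get_image("top"); cv2.imwrite("pics/f_t.png",t["color"]); sd=arm.get_image("side");cv2.imwrite("pics/f_s.png",sd["color"])
pickle.dump((im,t,sd),open("f.pkl","wb"))
for n,I in(("w",im),("t",t),("s",sd)):
  for i in C:
    X=cloud(I).reshape(-1,3); X=X[(np.hypot(X[:,0]-M[i][0],X[:,1]-M[i][1])<30)&(abs(X[:,2]-12-C[i][1])<5)]
    if len(X): c,r=circ(X); print(n,i,np.array(c)-M[i],r,len(X))
```

```text
at 34.8 [ 434.2 -204.7   50.7] w 64.1 F [-0.8 -0.6  0.6]
gripped 35.4 [ 434.  -204.6   50.4] w 28.6 F [-0.6  1.1  5.1]
lifted 36.5 [ 433.3 -204.2  189.7] w 29.1 F [ 0.4 -0.8 -1. ]
down True 40.0 [565.6 223.1  58.4] w 29.1 F [-0.6  0.   3.4]
open 40.6 [565.1 222.9  57.5] w 54.3 F [ 0.2 -0.1  0.7]
clear 42.0 [565.4 223.  248.7] w 54.0 F [0.2 0.3 1. ]
at 45.6 [ 528.3 -194.    34.7] w 64.1 F [ 0.4 -0.4 -0.4]
gripped 46.2 [ 528.3 -193.9   34.6] w 39.3 F [ 0.2 -0.8  4.9]
lifted 47.2 [ 527.4 -193.6  173.6] w 39.2 F [ 0.7  0.  -1.6]
down True 50.7 [629.2 194.4  42.6] w 39.0 F [-1.8 -0.4  4.1]
open 51.2 [628.7 194.2  41.7] w 63.7 F [ 0.2 -0.3  0.1]
clear 52.8 [629.  194.3 248.7] w 63.6 F [-1.3  0.6  0.4]
w 1 [-0.4  1.6] 20.1212100982666 481
w 2 [-0.2  0.9] 14.951425552368164 321
w 3 [0.2 0.1] 18.011079788208008 551
w 4 [-0.2 -0.1] 15.820426940917969 510
t 1 [ 2.3 -2.3] 19.95569610595703 277
t 2 [ 2.1 -2.1] 14.850797653198242 165
t 3 [ 2.5 -2.4] 17.927371978759766 258
t 4 [ 1.6 -1.1] 15.889381408691406 216
s 1 [-2.4 -4.7] 20.95050811767578 120
s 2 [-3. -5.] 15.753107070922852 66
s 3 [ 0.2 -6.1] 19.131628036499023 93
s 4 [-3.  -4.1] 16.445907592773438 83
```

View pics/f_w.png

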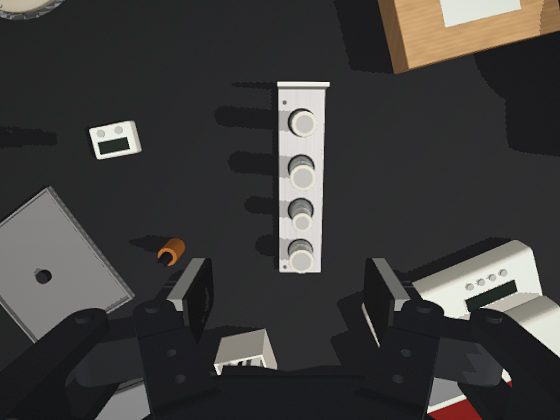

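View pics/f_s.png

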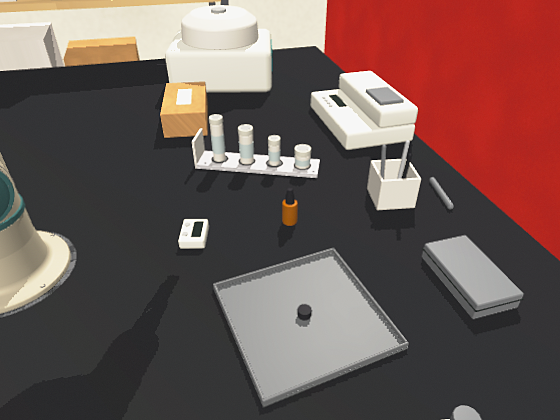

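All four stand upright in order on their marks in both views, at (218,140), (246,145), (274,150) and (302,157) in the side view. The cap, at (304,311), and the amber bottle, at (290,210), haven't moved, and the arm is clear.

```bash
python3 -c "
from bench import arm
print(arm.state()['time'],arm.sign_off())"
```

```text
the job is handed in; nothing more can be done
54.2167 None
```

All four containers are on the rail in height order, with the tallest (container4) beside the end plate and the shortest (container1) at the open end. I handed the job in at 54 s, with the arm clear and the gripper empty.

- **Centring:** the last wrist-camera check put all four upright and within about 1.7 mm of their mark centres.
- **Camera disagreement:** the fixed cameras read the containers 2–3 mm off (top) and 5–6 mm off (side). Most of that is a shift they already showed when measuring the marks. I relied on the wrist camera because two views of the marks, half a turn apart, agreed within 0.5 mm.
- **Bystanders:** in the final pictures the black cap and the amber bottle are where they started.
- **Forces:** the wrist force stayed around 5 N or less in every reading I took.

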